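# Feel the end float of a press roller and centre it

### The arm

A 7-joint arm with a two-finger parallel gripper is mounted at the origin on the work surface. World frame = base frame: x ahead of the robot, y to its left, z up, the work surface at z = 0. Lengths are in m, angles in rad, forces in N, time in s.
With the tool pointing down it reaches from about 0.425 to 0.875 m from the base axis. Payload 4.7 kg.
Tool frame: the origin (TCP) lies where the fingers leave the gripper's body, on its centre line; the fingertips stand 70 mm ahead of it and the grasp point (between the pads) lies 51 mm ahead of it; z points along the fingers, y is the line along which they close (so a half turn about z gives the same grasp; the last joint's range is limited). The gripper opens to 87 mm and grips with 3 to 60 N. Pads are 19 mm wide; open, the fingers measure 117 mm over their backs; the gripper's body (75 mm by 190 mm) begins 51 mm behind the grasp point.
Start: joints at [1.193, 0.321, -0.07, 1.45, 0.023, 1.371, -0.057], TCP at [0.248, -0.601, 0.292] pointing down, gripper open.
Joint ranges: [-2.86, 2.86], [-0.3, 2.09], [-1.38, 1.24], [0.06, 2.45], [-1.56, 4.7], [0.09, 2.05], [-2.69, 2.69]. Speed limits (rad/s): [2.57, 2.57, 3.14, 3.14, 3.14, 3.14, 3.14].

### API

Orientations are given as a rotation vector (axis times angle).
In Python, from bench import get_state, get_image, get_calibration, close_job gives the robot as it stands.
- The arm moves only by the tool send_rows, never from a script. Its argument "rows" is a list of rows, each an object of numbers: "hand": the finger opening in mm, from 0 to 87; "x", "y", "z": the shift along the world's x, y, z in mm; "roll": the turn about the world's z in degrees. A call has 1 to 10 rows; each row shifts and turns the commanded pose from where the row before left it; what a row does not reach is not made up. A row lasts 1/10 s, in which the tool goes at most 50 mm and 8.59 degrees, less where a joint would pass 70% of its speed; a pose out of reach is approached as far as the arm can. A call is refused whole if a number of a shift passes 50 or a number of a turn 8.59, either way. A call with a gripper value outside its range is refused whole. The fingers move at their own pace and stop on an object; "force" is the grip in N (left out, the last holds). Time passes only in rows, so rows that do not move let the fingers close. It gives the time, the measured TCP pose, the force, the opening and the grip force at its end, in the units of the state.
- get_state(): the state, without advancing time (a new reading comes with each control period).
- get_image(name): name is "scene" or "side" or "wrist"; returns the picture (480x640x3 uint8, blue, green, red); there is no depth.
- get_calibration(name): a dict with "mtx" (3x3 intrinsics, pixels), "D" ([k1, k2, p1, p2, k3] as OpenCV has them; the pictures are not rectified), "world_from_camera" (4x4, takes a point from camera to world coordinates). Camera axes: x right, y down, z forward; pixel columns grow to the right and rows downward; lengths in m; the calibration is good to about 2 mm. A picture is of the moment at which its call begins: read the wrist's pose just before it. get_calibration takes no time and is no camera call; for the wrist camera it gives the pose at the moment of the call.
- close_job(): hands the job in; it is judged then, once.
The state is a dict: "time": time; "joint_positions": joint angles; "qd": joint speeds; "joint_torque": joint torques, N m; "position": TCP position; "tool_rot": TCP orientation; "ft_force": force on the tool from outside, world axes, zero at the start; "torque": the same for the moment, N m; "grip_width": opening from 0.0 (shut) to 1.0 (fully open); "grip_force": force on a finger pad.
Only numpy, scipy, OpenCV 4.12 (cv2) and the standard library are available. Lean on these libraries where they do the work, as an engineer would, in place of code of your own. Each camera call takes 0.05 s, during which the arm holds its last target. There are 200 camera calls.

### The job

Take the little printing press's roller by the round knob on the end of its shaft and feel its end float: push the shaft gently in until it comes up against its inner stop, pull it out until it meets its outer stop, then set the shaft midway between the two stops and let go. Do not force it at the stops, or the bearing will shift in its housing, and do not disturb the paint bottles or the brush pot.

Things in the scene. Friction and masses are not known exactly. Their poses are not given: they have to be found in the camera images.
- press: table-top printing press, fixed to the table. Origin: centre of the underside of its grey base plate, 200 (x) x 250 (y) x 14 mm; z up, y parallel to the roller shaft. Grey side frames at y = +-100 mm, to z 158 mm; between them a steel cross bar (z 131) and, below it, a black rubber roller, 56 mm diameter. Shaft 14 mm, axis at x 0, z 85 mm; it comes out on the -y side and ends in the knob.
- housing_face (a point): centre of the outer (-y) face of the aluminium bearing housing, 56 x 46 x 56 mm, on the shaft axis; a 4 mm steel cap stands on it. Axes as the press. The bearing inside carries both stops and is held by friction only: more than about 18 N along the shaft at a stop shifts it and spoils the job; 4 to 10 N is ample to feel a stop. Where it sits in the housing differs by +-8 mm, unseen.
- roller_centre (a point): middle of the rubber roller, 130 mm long. Roller, shaft and knob are one 0.8 kg piece, which slides along the press's y, does not turn, drags with about 2 N and stays where it is left. It runs between two rigid stops hidden in the housing, 10 to 20 mm of float in all; neither roller nor housing shows where they are. It starts somewhere between the stops.
- knob_centre (a point): centre of the black round knob on the shaft's end: a disc 40 mm in diameter, 18 mm thick along the press's y, 85 mm above the table; a 3 mm washer on its outer face. Axes as the press; moves with the shaft. In (towards the press) is +y, out is -y. 35 to 65 mm of bare shaft between it and the housing; free for 50 mm round about; can be gripped from above across its diameter, along the press's x.
- bottle_a: paint bottle, orange with tan cap, 34 mm diameter, 95 mm high, 80 g, a bystander: leave it standing where it is. Origin at the centre of its underside.
- bottle_b: paint bottle, green with tan cap, 42 mm diameter, 110 mm high, 120 g, a bystander: leave it standing where it is. Origin at the centre of its underside.
- brush_pot: grey pot, 80 mm diameter, 90 mm high, with brushes standing in it up to about 225 mm, 350 g, a bystander: leave it standing where it is. Origin at the centre of its underside.

How it is judged:
On the way, in this order (a step that is already met when the one before it is completed fails the run):
1. the shaft is pushed in up against its inner stop (shaft_c0, the collar on the shaft, up to the stop within 0.8 mm, before the bearing's inner end cart_c1) (distance between shaft_c0 and cart_c1 below 0.0138 m), for 0.1 s.
2. then the shaft is pulled out up against its outer stop (shaft_c0, the collar on the shaft, up to the stop within 0.8 mm, before the bearing's outer end cart_c2) (distance between shaft_c0 and cart_c2 below 0.0138 m), for 0.1 s.
At the end, for the whole second after the job is handed in: The shaft rests within 2.2 mm of midway between its two stops (shaft_c0, its collar, from cart_c0, the middle of the bearing), let go, with the bearing unshifted and the bottles and brush pot standing where they were (distance between shaft_c0 and cart_c0 below 0.0022 m and linear speed of shaft below 0.01 m/s and angle between each of bottle_a, bottle_b, brush_pot's own z axis and vertical below 0.15 rad); the robot touches nothing.
It fails at once if the bearing is forced and shifts more than 2 mm in its housing (distance of cart_c0 from where it was at the start of the episode above 0.002 m).
It fails at once if the bottle a is pushed more than 20 mm (distance of bottle_a from where it was at the start of the episode above 0.02 m).
It fails at once if the bottle b is pushed more than 20 mm (distance of bottle_b from where it was at the start of the episode above 0.02 m).
It fails at once if the brush pot is pushed more than 20 mm (distance of brush_pot from where it was at the start of the episode above 0.02 m).
It also fails if it takes over 43 s, if anything falls off the work surface, if the arm or the gripper's body presses on something with over 40 N, if the wrist force passes 120 N, or if a joint passes its speed limit or range.

## Working session

There is one attempt and no reset: what is moved stays moved. The work goes in short steps, Python scripts to look and compute and a tool call to move; the robot and the scene stay as the last step left them, time stands still between calls to the robot, and variables do not carry over. Pictures are saved under pics/ and viewed, at most 10 in all, crops included, and the job is handed in when it is done.

Besides the shell and the picture viewer there is one more tool, called after "Call:" as a command line: name --argument value ..., lists and objects as JSON in quotes. send_rows: Moves the arm, as the interface text tells. Its arguments: {"type":"object","properties":{"rows":{"type":"array","items":{"type":"object","properties":{"hand":{"type":"number"},"x":{"type":"number"},"y":{"type":"number"},"z":{"type":"number"},"roll":{"type":"number"}}}},"force":{"type":"number"}},"required":["rows"]}

```bash
mkdir -p pics
python3 - <<'E'
from bench import *
import cv2
s=get_state();print(s['position'],s['tool_rot'],s['grip_width'],s['time'])
for n in('scene','side'):
    im=get_image(n);cv2.imwrite(f'pics/{n}0.png',im);c=get_calibration(n);print(n,c)
E
```

```text
[ 0.2480036  -0.60036165  0.2911434 ] [-3.07965171e+00 -6.11236786e-01  7.94261235e-04] 0.9998995573587952 0.0
scene {'mtx': array([[522.23882113,   0.        , 316.46564625],
       [  0.        , 522.23882113, 244.86462718],
       [  0.        ,   0.        ,   1.        ]]), 'D': array([-0.10912794,  0.        ,  0.        ,  0.        ,  0.        ]), 'world_from_camera': array([[-0.3751428 ,  0.74484469, -0.55179187,  1.06595993],
       [ 0.92693552,  0.29652001, -0.22992698,  0.29290728],
       [-0.00764256, -0.59773094, -0.80166035,  0.74052852],
       [ 0.        ,  0.        ,  0.        ,  1.        ]])}
side {'mtx': array([[539.85935428,   0.        , 320.07390956],
       [  0.        , 539.85935428, 237.39655263],
       [  0.        ,   0.        ,   1.        ]]), 'D': array([-0.16083824,  0.        ,  0.        ,  0.        ,  0.        ]), 'world_from_camera': array([[-0.73826809, -0.45402192,  0.49882294,  0.09319999],
       [-0.6744792 ,  0.49015642, -0.55210914,  0.60611321],
       [ 0.00616838, -0.74405025, -0.66809518,  0.70319271],
       [ 0.        ,  0.        ,  0.        ,  1.        ]])}
```

View pics/scene0.png

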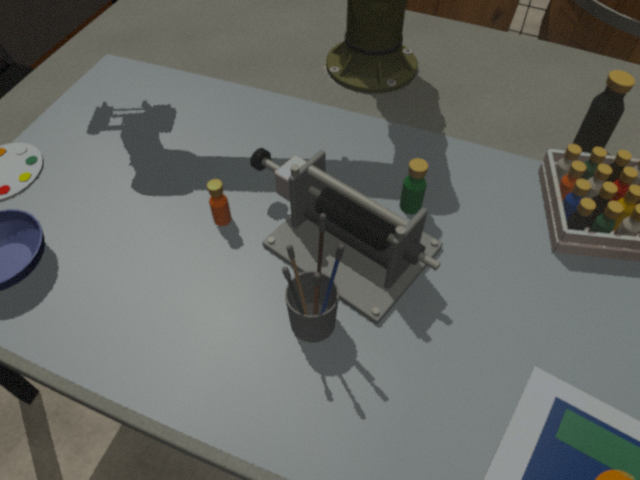

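View pics/side0.png

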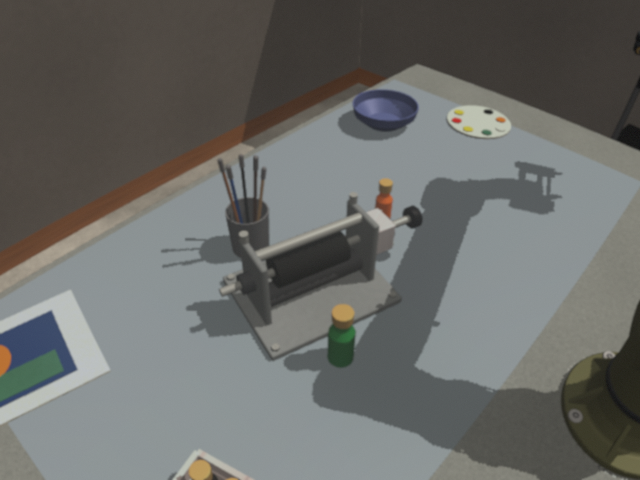

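The scene picture shows the knob at about (261,160), the base plate corners near (265,243), (377,318) and (441,245), the orange bottle at (220,205), and the brush pot at (312,310). In the side picture the knob is at (413,216), with plate corners near (275,347) and (399,297).

```bash
cat > h.py <<'E'
from bench import *
import cv2, numpy as np
def ray(n,p,c=None):
    c=c or get_calibration(n)
    u=cv2.undistortPoints(np.array([[p]],float),c['mtx'],c['D'])[0,0]
    T=c['world_from_camera'];return T[:3,3],T[:3,:3]@np.array([u[0],u[1],1.])
def plane(n,p,z):
    o,d=ray(n,p);return o+d*(z-o[2])/d[2]
def tri(a,b):
    (o1,d1),(o2,d2)=a,b
    t=np.linalg.lstsq(np.c_[d1,-d2],o2-o1,rcond=None)[0]
    p,q=o1+t[0]*d1,o2+t[1]*d2;return (p+q)/2,np.linalg.norm(p-q)
def blob(im,x0,y0,x1,y1,th):
    m=(im[y0:y1,x0:x1].max(2)<th).astype(np.uint8)
    n,l,st,ce=cv2.connectedComponentsWithStats(m);i=1+st[1:,4].argmax()
    return ce[i]+[x0,y0],st[i]+np.array([x0,y0,0,0,0])
E
python3 - <<'E'
from h import *
A=cv2.imread('pics/scene0.png');B=cv2.imread('pics/side0.png')
for th in(45,60):
    a,sa=blob(A,240,140,285,185,th);b,sb=blob(B,395,195,435,240,th)
    p,e=tri(ray('scene',a),ray('side',b));print(th,a,sa,b,sb,p,e)
for q in((265,243),(377,318),(441,245)):print('scene',plane('scene',q,.014))
for q in((275,347),(399,297)):print('side',plane('side',q,.014))
# bystanders
print('botA',plane('scene',(221,222),0),plane('side',(384,225),0),'B',plane('scene',(411,212),0),'pot',plane('scene',(313,325),0))
c=np.hstack([cv2.resize(A[120:270,210:410],None,fx=2,fy=2),cv2.resize(B[170:320,300:500],None,fx=2,fy=2)])
cv2.imwrite('pics/crop.png',cv2.convertScaleAbs(c,alpha=1.6))
E
```

```text
45 [259.07883817 158.88381743] [251 149  19  21 241] [413.98 222.14] [409 216  12  11  50] [ 0.46672595 -0.06566813  0.07340555] 0.006963289238347824
60 [259.24662162 159.13175676] [250 149  21  22 296] [413.30733945 216.76605505] [404 207  18  20 218] [ 0.47139796 -0.06451168  0.08108739] 0.0003125301870113414
scene [ 5.95312946e-01 -3.63525761e-04  1.40000000e-02]
scene [0.66379982 0.22700838 0.014     ]
scene [0.48591185 0.28620615 0.014     ]
side [0.48616283 0.27443791 0.014     ]
side [0.4056275  0.05750252 0.014     ]
botA [ 0.57256577 -0.10230235  0.        ] [ 0.54918568 -0.08973478  0.        ] B [4.20496968e-01 2.15310515e-01 1.11022302e-16] pot [0.70570454 0.13505314 0.        ]
```

View pics/crop.png

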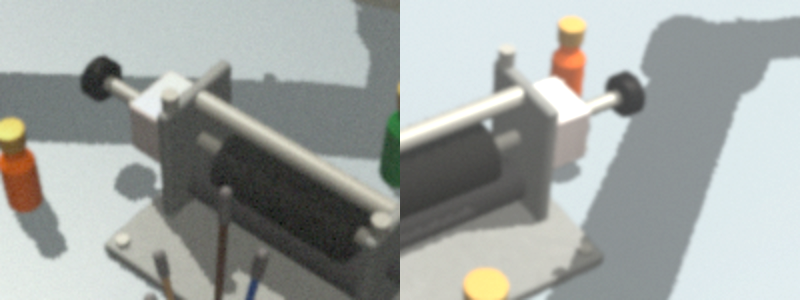

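The crop shows the black knob clearly in both views, with a shaft stub to the pale housing. The orange bottle stands about 90 mm to the knob's +x side. The knob triangulates to (0.470, -0.065, 0.082), against an expected height of 0.085. Press yaw is about -17.3°. I'll move above it.

Call:
send_rows --rows '[{"x":15,"y":36,"roll":3.3,"hand":64},{"x":15,"y":36,"roll":3.3,"hand":64},{"x":15,"y":36,"roll":3.3,"hand":64},{"x":15,"y":36,"roll":3.3,"hand":64},{"x":15,"y":36,"roll":3.3,"hand":64},{"x":15,"y":36,"roll":3.3,"hand":64},{"x":15,"y":36,"roll":3.3,"hand":64},{"x":15,"y":36,"roll":3.3,"hand":64},{"x":15,"y":36,"roll":3.3,"hand":64},{"x":15,"y":36,"roll":3.3,"hand":64}]' --force 15

```text
schema error: expected keys hand, x, y, z, roll
```

Call:
send_rows --rows '[{"x":15,"y":36,"roll":3.4,"hand":64},{"x":15,"y":36,"roll":3.4,"hand":64},{"x":15,"y":36,"roll":3.4,"hand":64},{"x":15,"y":36,"roll":3.4,"hand":64},{"x":12,"y":31,"roll":3.6,"hand":64},{"hand":64},{"hand":64}]'

```text
schema error: expected keys hand, x, y, z, roll
```

Run:
```python
from h import *
s=get_state();print(s['time'],s['position'],s['tool_rot'],s['ft_force'],s['grip_width'])
c=get_calibration('wrist');im=get_image('wrist');cv2.imwrite('pics/w1.png',im)
import pickle;pickle.dump(c,open('w1.pkl','wb'));print(c)
```

```text
0.1 [ 0.24804992 -0.60039843  0.29125619] [-3.07981584e+00 -6.11333336e-01  6.58670050e-04] [ 0.27075141 -0.06705961  0.61744378] 1.0035088298619883
{'mtx': array([[348.22867732,   0.        , 321.11052878],
       [  0.        , 348.22867732, 234.95557266],
       [  0.        ,   0.        ,   1.        ]]), 'D': array([-0.02393343,  0.        ,  0.        ,  0.        ,  0.        ]), 'world_from_camera': array([[ 0.38272305, -0.89227257, -0.23952606,  0.3131612 ],
       [-0.92386212, -0.37001814, -0.0978027 , -0.57336088],
       [-0.00136232,  0.25872041, -0.96595129,  0.38360872],
       [ 0.        ,  0.        ,  0.        ,  1.        ]])}
```

View pics/w1.png

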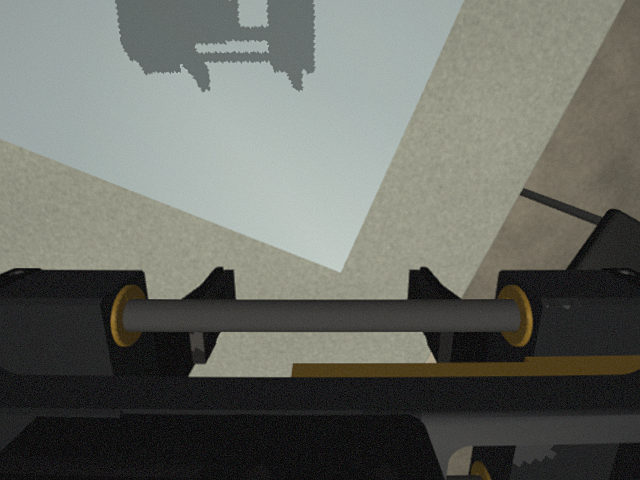

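The moves were refused because every row needs all five keys. The wrist picture only shows the start pose, with bare table and the fingers at (200..440, 330). I'll resend the moves with all keys.

Call:
send_rows --rows '[{"x":15,"y":36,"z":0,"roll":3.3,"hand":64},{"x":15,"y":36,"z":0,"roll":3.3,"hand":64},{"x":15,"y":36,"z":0,"roll":3.3,"hand":64},{"x":15,"y":36,"z":0,"roll":3.3,"hand":64},{"x":15,"y":36,"z":0,"roll":3.3,"hand":64},{"x":15,"y":36,"z":0,"roll":3.3,"hand":64},{"x":15,"y":36,"z":0,"roll":3.3,"hand":64},{"x":15,"y":36,"z":0,"roll":3.3,"hand":64},{"x":15,"y":36,"z":0,"roll":3.3,"hand":64},{"x":15,"y":36,"z":0,"roll":3.3,"hand":64}]' --force 15

```text
time: 1.15
position: [0.3984, -0.2391, 0.2921]
tool_rot: [2.779, 1.465, -0.0]
ft_force: [1.4, 0.2, 0.1]
grip_width: 0.739
grip_force: 0.0
```

Call:
send_rows --rows '[{"x":15,"y":36,"z":0,"roll":3.4,"hand":64},{"x":15,"y":36,"z":0,"roll":3.4,"hand":64},{"x":15,"y":36,"z":0,"roll":3.4,"hand":64},{"x":15,"y":36,"z":0,"roll":3.4,"hand":64},{"x":12,"y":31,"z":0,"roll":3.6,"hand":64},{"x":0,"y":0,"z":0,"roll":0,"hand":64},{"x":0,"y":0,"z":0,"roll":0,"hand":64}]'

```text
time: 1.85
position: [0.4701, -0.0654, 0.2921]
tool_rot: [2.53, 1.863, -0.001]
ft_force: [-0.5, 0.4, 0.1]
grip_width: 0.735
grip_force: 0.0
```

Run:
```python
from h import *
s=get_state();print(s['time'],s['position'],s['tool_rot'],s['ft_force'],s['grip_width'])
c=get_calibration('wrist');im=get_image('wrist');cv2.imwrite('pics/w2.png',im)
import pickle;pickle.dump(c,open('w2.pkl','wb'));print(c['world_from_camera'])
```

```text
1.85 [ 0.47008618 -0.06536357  0.2920793 ] [ 2.52971942e+00  1.86266848e+00 -1.11776123e-03] [-0.5484583   0.43323301  0.14430884] 0.7353855771636871
[[ 9.55203807e-01 -2.85923728e-01 -7.63761020e-02  4.90798243e-01]
 [-2.95948278e-01 -9.22364395e-01 -2.48311376e-01  2.46750308e-03]
 [ 5.51517158e-04  2.59791347e-01 -9.65664617e-01  3.84388563e-01]
 [ 0.00000000e+00  0.00000000e+00  0.00000000e+00  1.00000000e+00]]
```

View pics/w2.png

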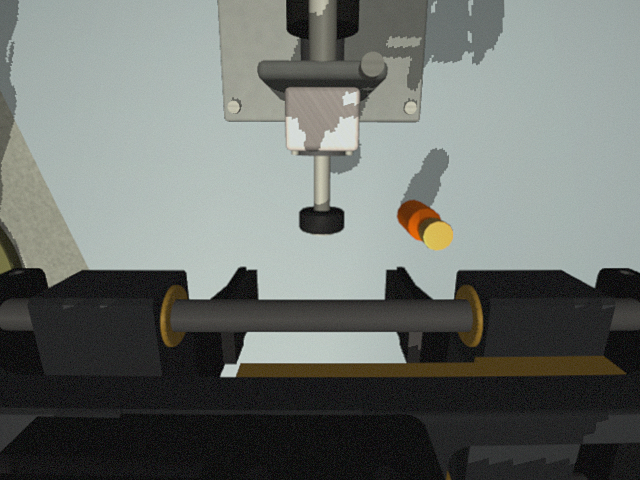

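The wrist picture shows the knob at about (321,220). The shaft runs straight up the image, so the yaw is good. The housing is at (322,120), and the orange bottle's cap is at (438,235), base near (412,212).

Run:
```python
from h import *
import pickle
c=pickle.load(open('w2.pkl','rb'));A=cv2.imread('pics/w2.png')
b,st=blob(A,285,195,360,245,60);print(b,st)
def pl(p,z):
    o,d=ray('',p,c);return o+d*(z-o[2])/d[2]
ctr=[st[0]+(st[2]-1)/2,st[1]+(st[3]-1)/2]
k=pl(ctr,.085);print('knob',k,'width',np.linalg.norm(pl([st[0],ctr[1]],.085)-pl([st[0]+st[2],ctr[1]],.085)))
# shaft direction: midline of bright shaft columns
q=[]
for y in (162,170,178,186,194,200):
    r=A[y,300:345].astype(int).sum(1); 
    g=cv2.Sobel(A[y:y+1,300:345].mean(2),cv2.CV_64F,1,0)[0]; print(y,300+g.argmax(),300+g.argmin(),end=' ')
f,h=pl([321,201],.085),pl([321,160],.085)
print('\nyaw if col const',np.degrees(np.arctan2((h-f)[0],(h-f)[1])))
for n,p in (('L',(234,107)),('R',(411,107))):print(n,pl(p,.016))
print('plate edge L,R',pl((224,121),.014),pl((420,121),.014),'top',pl((218,0),.014),pl((428,0),.014))
print('bottle cap',pl((438,235),.095))
```

```text
[321.4872549  220.39411765] [ 300  207   44   27 1020]
knob [ 0.4714808 -0.0615978  0.085    ] width 0.03873195492568162
162 316 313 170 316 313 178 330 313 186 330 313 194 330 313 200 330 313 
yaw if col const 17.219002060930748
L [0.41762025 0.06028092 0.016     ]
R [0.58692675 0.00784703 0.016     ]
plate edge L,R [0.40272584 0.0510137  0.014     ] [ 0.59304614 -0.00793831  0.014     ] top [0.43653949 0.15511336 0.014     ] [0.6257119  0.09657665 0.014     ]
bottle cap [ 0.56426332 -0.10185613  0.095     ]
```

Call:
send_rows --rows '[{"x":1,"y":3,"z":-20,"roll":0,"hand":64},{"x":0,"y":0,"z":-30,"roll":0,"hand":64},{"x":0,"y":0,"z":-30,"roll":0,"hand":64},{"x":0,"y":0,"z":-30,"roll":0,"hand":64},{"x":0,"y":0,"z":-20,"roll":0,"hand":64},{"x":0,"y":0,"z":-15,"roll":0,"hand":64},{"x":0,"y":0,"z":-11,"roll":0,"hand":64},{"x":0,"y":0,"z":0,"roll":0,"hand":64},{"x":0,"y":0,"z":0,"roll":0,"hand":64}]'

```text
time: 2.8
position: [0.4713, -0.0634, 0.1367]
tool_rot: [2.532, 1.859, 0.0]
ft_force: [0.9, -0.3, 0.9]
grip_width: 0.733
grip_force: 0.0
```

Call:
send_rows --rows '[{"x":0,"y":0,"z":0,"roll":0,"hand":36},{"x":0,"y":0,"z":0,"roll":0,"hand":36},{"x":0,"y":0,"z":0,"roll":0,"hand":36},{"x":0,"y":0,"z":0,"roll":0,"hand":36},{"x":0,"y":0,"z":0,"roll":0,"hand":36}]' --force 15

```text
time: 3.3
position: [0.4712, -0.0627, 0.1365]
tool_rot: [2.531, 1.861, -0.0]
ft_force: [-0.8, 0.5, 1.5]
grip_width: 0.453
grip_force: 15.0
```

Call:
send_rows --rows '[{"x":0.3,"y":0.95,"z":0,"roll":0,"hand":36},{"x":0.3,"y":0.95,"z":0,"roll":0,"hand":36},{"x":0,"y":0,"z":0,"roll":0,"hand":36}]'

```text
time: 3.6
position: [0.4718, -0.061, 0.1364]
tool_rot: [2.531, 1.861, -0.001]
ft_force: [-0.4, -2.5, 1.3]
grip_width: 0.457
grip_force: 15.0
```

```bash
cat > st.py <<'E'
from bench import get_state
import numpy as np
d=np.array([.296,.955,0])
s=get_state();print(s['time'],'s %.2f mm'%(1e3*d@s['position']),'F %.2f'%(d@s['ft_force']),s['ft_force'].round(2),s['grip_force'],s['grip_width'])
E
python3 st.py
```

```text
3.6 s 81.36 mm F -2.46 [-0.36 -2.47  1.29] 15.001270207576454 0.45651740521766426
```

Call:
send_rows --rows '[{"x":0.3,"y":0.95,"z":0,"roll":0,"hand":36},{"x":0,"y":0,"z":0,"roll":0,"hand":36}]'

```text
time: 3.8
position: [0.4721, -0.0599, 0.1363]
tool_rot: [2.531, 1.861, 0.0]
ft_force: [-1.9, -1.9, 2.1]
grip_width: 0.452
grip_force: 15.0
```

Call:
send_rows --rows '[{"x":0.3,"y":0.95,"z":0,"roll":0,"hand":36},{"x":0,"y":0,"z":0,"roll":0,"hand":36}]'

```text
time: 4.0
position: [0.4725, -0.0588, 0.1363]
tool_rot: [2.531, 1.861, 0.0]
ft_force: [-0.8, -1.6, 2.9]
grip_width: 0.457
grip_force: 15.0
```

Call:
send_rows --rows '[{"x":0.2,"y":0.65,"z":0,"roll":0,"hand":36},{"x":0,"y":0,"z":0,"roll":0,"hand":36}]'

```text
time: 4.2
position: [0.4726, -0.0582, 0.1363]
tool_rot: [2.531, 1.861, 0.0]
ft_force: [-0.6, -1.7, 2.3]
grip_width: 0.453
grip_force: 15.0
```

Call:
send_rows --rows '[{"x":0.2,"y":0.65,"z":0,"roll":0,"hand":36},{"x":0,"y":0,"z":0,"roll":0,"hand":36}]'

```text
time: 4.4
position: [0.4729, -0.0576, 0.1363]
tool_rot: [2.531, 1.861, 0.0]
ft_force: [-1.8, -1.3, 2.8]
grip_width: 0.451
grip_force: 15.0
```

Call:
send_rows --rows '[{"x":0.2,"y":0.65,"z":0,"roll":0,"hand":36},{"x":0,"y":0,"z":0,"roll":0,"hand":36}]'

```text
time: 4.6
position: [0.4731, -0.0569, 0.1363]
tool_rot: [2.531, 1.861, 0.0]
ft_force: [-1.0, -0.2, 3.8]
grip_width: 0.452
grip_force: 15.0
```

Call:
send_rows --rows '[{"x":0.2,"y":0.65,"z":0,"roll":0,"hand":36},{"x":0,"y":0,"z":0,"roll":0,"hand":36}]'

```text
time: 4.8
position: [0.4733, -0.0563, 0.1363]
tool_rot: [2.531, 1.861, 0.0]
ft_force: [-2.1, -2.2, 3.5]
grip_width: 0.451
grip_force: 15.0
```

Call:
send_rows --rows '[{"x":0.2,"y":0.65,"z":0,"roll":0,"hand":36},{"x":0,"y":0,"z":0,"roll":0,"hand":36}]'

```text
time: 5.0
position: [0.4735, -0.0556, 0.1363]
tool_rot: [2.531, 1.861, 0.0]
ft_force: [-1.4, -0.8, 2.7]
grip_width: 0.45
grip_force: 15.0
```

Call:
send_rows --rows '[{"x":0.2,"y":0.65,"z":0,"roll":0,"hand":36},{"x":0,"y":0,"z":0,"roll":0,"hand":36}]'

```text
time: 5.2
position: [0.4736, -0.055, 0.1363]
tool_rot: [2.531, 1.861, 0.0]
ft_force: [-1.5, -1.7, 3.2]
grip_width: 0.455
grip_force: 15.0
```

Call:
send_rows --rows '[{"x":0.2,"y":0.65,"z":0,"roll":0,"hand":36},{"x":0,"y":0,"z":0,"roll":0,"hand":36}]'

```text
time: 5.4
position: [0.4738, -0.0543, 0.1363]
tool_rot: [2.531, 1.861, 0.0]
ft_force: [-1.6, -1.4, 2.4]
grip_width: 0.456
grip_force: 15.0
```

Call:
send_rows --rows '[{"x":0.2,"y":0.65,"z":0,"roll":0,"hand":36},{"x":0,"y":0,"z":0,"roll":0,"hand":36}]'

```text
time: 5.6
position: [0.474, -0.0537, 0.1363]
tool_rot: [2.531, 1.861, 0.0]
ft_force: [-1.5, -1.8, 3.1]
grip_width: 0.457
grip_force: 15.0
```

Call:
send_rows --rows '[{"x":0.2,"y":0.65,"z":0,"roll":0,"hand":36},{"x":0,"y":0,"z":0,"roll":0,"hand":36}]'

```text
time: 5.8
position: [0.4741, -0.0535, 0.1363]
tool_rot: [2.531, 1.86, -0.001]
ft_force: [-1.7, -3.3, 4.3]
grip_width: 0.453
grip_force: 15.0
```

Call:
send_rows --rows '[{"x":0.2,"y":0.65,"z":0,"roll":0,"hand":36},{"x":0,"y":0,"z":0,"roll":0,"hand":36}]'

```text
time: 6.0
position: [0.4741, -0.0535, 0.1363]
tool_rot: [2.531, 1.86, -0.002]
ft_force: [-1.2, -4.0, 3.0]
grip_width: 0.457
grip_force: 15.0
```

Position has stalled and the force is rising. I'll confirm with a little more.

Call:
send_rows --rows '[{"x":0.2,"y":0.65,"z":0,"roll":0,"hand":36},{"x":0,"y":0,"z":0,"roll":0,"hand":36}]'

```text
time: 6.2
position: [0.4741, -0.0534, 0.1363]
tool_rot: [2.531, 1.859, -0.003]
ft_force: [-3.0, -6.6, 3.5]
grip_width: 0.454
grip_force: 15.0
```

Call:
send_rows --rows '[{"x":0.2,"y":0.65,"z":0,"roll":0,"hand":36},{"x":0,"y":0,"z":0,"roll":0,"hand":36},{"x":0,"y":0,"z":0,"roll":0,"hand":36}]'

```text
time: 6.5
position: [0.4741, -0.0533, 0.1362]
tool_rot: [2.531, 1.858, -0.005]
ft_force: [-3.1, -6.7, 3.9]
grip_width: 0.45
grip_force: 15.0
```

```bash
python3 st.py
```

```text
6.5 s 89.41 mm F -7.36 [-3.13 -6.73  3.92] 15.00767639838159 0.44986001472075665
```

Inner stop felt at s ≈ 89.3 mm with about 7 N. Now I'll pull out, back over the free travel first.

Call:
send_rows --rows '[{"x":-0.3,"y":-0.95,"z":0,"roll":0,"hand":36},{"x":-0.3,"y":-0.95,"z":0,"roll":0,"hand":36},{"x":-0.3,"y":-0.95,"z":0,"roll":0,"hand":36},{"x":-0.3,"y":-0.95,"z":0,"roll":0,"hand":36},{"x":-0.3,"y":-0.95,"z":0,"roll":0,"hand":36},{"x":-0.3,"y":-0.95,"z":0,"roll":0,"hand":36},{"x":-0.3,"y":-0.95,"z":0,"roll":0,"hand":36},{"x":-0.3,"y":-0.95,"z":0,"roll":0,"hand":36},{"x":-0.3,"y":-0.95,"z":0,"roll":0,"hand":36},{"x":-0.3,"y":-0.95,"z":0,"roll":0,"hand":36}]'

```text
time: 7.5
position: [0.4718, -0.0607, 0.1363]
tool_rot: [2.531, 1.861, 0.0]
ft_force: [0.4, 1.9, 2.9]
grip_width: 0.454
grip_force: 15.0
```

Call:
send_rows --rows '[{"x":-0.3,"y":-0.95,"z":0,"roll":0,"hand":36},{"x":-0.3,"y":-0.95,"z":0,"roll":0,"hand":36},{"x":0,"y":0,"z":0,"roll":0,"hand":36}]'

```text
time: 7.8
position: [0.4711, -0.0629, 0.1363]
tool_rot: [2.531, 1.86, -0.0]
ft_force: [0.6, 1.4, 2.8]
grip_width: 0.455
grip_force: 15.0
```

```bash
python3 st.py
```

```text
7.8 s 79.41 mm F 1.52 [0.61 1.4  2.85] 15.002240957692266 0.45522481794136016
```

Call:
send_rows --rows '[{"x":-0.3,"y":-0.95,"z":0,"roll":0,"hand":36},{"x":0,"y":0,"z":0,"roll":0,"hand":36}]'

```text
time: 8.0
position: [0.4709, -0.0637, 0.1363]
tool_rot: [2.531, 1.861, -0.0]
ft_force: [-0.3, 2.4, 2.9]
grip_width: 0.452
grip_force: 15.0
```

Call:
send_rows --rows '[{"x":-0.3,"y":-0.95,"z":0,"roll":0,"hand":36},{"x":0,"y":0,"z":0,"roll":0,"hand":36}]'

```text
time: 8.2
position: [0.4706, -0.0646, 0.1363]
tool_rot: [2.531, 1.861, -0.0]
ft_force: [0.3, 2.4, 3.0]
grip_width: 0.458
grip_force: 15.0
```

Call:
send_rows --rows '[{"x":-0.3,"y":-0.95,"z":0,"roll":0,"hand":36},{"x":0,"y":0,"z":0,"roll":0,"hand":36}]'

```text
time: 8.4
position: [0.4703, -0.0656, 0.1363]
tool_rot: [2.531, 1.861, -0.0]
ft_force: [-0.2, 1.6, 3.3]
grip_width: 0.455
grip_force: 15.0
```

Call:
send_rows --rows '[{"x":-0.3,"y":-0.95,"z":0,"roll":0,"hand":36},{"x":0,"y":0,"z":0,"roll":0,"hand":36}]'

```text
time: 8.6
position: [0.47, -0.0665, 0.1363]
tool_rot: [2.531, 1.861, -0.0]
ft_force: [0.0, 1.8, 3.3]
grip_width: 0.456
grip_force: 15.0
```

Call:
send_rows --rows '[{"x":-0.3,"y":-0.95,"z":0,"roll":0,"hand":36},{"x":0,"y":0,"z":0,"roll":0,"hand":36}]'

```text
time: 8.8
position: [0.4698, -0.067, 0.1363]
tool_rot: [-2.531, -1.861, -0.001]
ft_force: [1.2, 1.4, 2.4]
grip_width: 0.452
grip_force: 15.0
```

Call:
send_rows --rows '[{"x":-0.3,"y":-0.95,"z":0,"roll":0,"hand":36},{"x":0,"y":0,"z":0,"roll":0,"hand":36}]'

```text
time: 9.0
position: [0.4698, -0.0671, 0.1363]
tool_rot: [-2.53, -1.861, -0.003]
ft_force: [1.6, 5.0, 2.0]
grip_width: 0.454
grip_force: 15.0
```

Stalled at y ≈ -0.067. I'll confirm with one more step.

Call:
send_rows --rows '[{"x":-0.3,"y":-0.95,"z":0,"roll":0,"hand":36},{"x":0,"y":0,"z":0,"roll":0,"hand":36},{"x":0,"y":0,"z":0,"roll":0,"hand":36}]'

```text
time: 9.3
position: [0.4698, -0.0672, 0.1364]
tool_rot: [-2.529, -1.862, -0.004]
ft_force: [2.7, 7.1, 1.5]
grip_width: 0.458
grip_force: 15.0
```

```bash
python3 st.py
```

```text
9.3 s 74.89 mm F 7.54 [2.67 7.07 1.48] 14.99650604557246 0.4583150904401221
```

Outer stop is at 74.9 mm and inner at 89.4 mm under equal force, so the middle is 82.15 mm.

Call:
send_rows --rows '[{"x":0.3,"y":0.95,"z":0,"roll":0,"hand":36},{"x":0.3,"y":0.95,"z":0,"roll":0,"hand":36},{"x":0.3,"y":0.95,"z":0,"roll":0,"hand":36},{"x":0.3,"y":0.95,"z":0,"roll":0,"hand":36},{"x":0.3,"y":0.95,"z":0,"roll":0,"hand":36},{"x":0.3,"y":0.95,"z":0,"roll":0,"hand":36},{"x":0.3,"y":0.95,"z":0,"roll":0,"hand":36},{"x":0.3,"y":0.95,"z":0,"roll":0,"hand":36},{"x":0.3,"y":0.95,"z":0,"roll":0,"hand":36},{"x":0,"y":0,"z":0,"roll":0,"hand":36}]'

```text
time: 10.3
position: [0.4718, -0.0605, 0.1363]
tool_rot: [2.531, 1.861, 0.0]
ft_force: [-0.2, -1.7, 2.9]
grip_width: 0.457
grip_force: 15.0
```

```bash
python3 st.py
```

```text
10.3 s 81.90 mm F -1.72 [-0.19 -1.74  2.94] 15.00473162624985 0.45672690699555385
```

Call:
send_rows --rows '[{"x":0.1,"y":0.25,"z":0,"roll":0,"hand":36},{"x":0,"y":0,"z":0,"roll":0,"hand":36},{"x":0,"y":0,"z":0,"roll":0,"hand":36}]'

```text
time: 10.6
position: [0.4719, -0.0604, 0.1363]
tool_rot: [2.531, 1.861, 0.0]
ft_force: [-1.6, -1.9, 3.3]
grip_width: 0.454
grip_force: 15.0
```

Call:
send_rows --rows '[{"x":0,"y":0,"z":0,"roll":0,"hand":64},{"x":0,"y":0,"z":0,"roll":0,"hand":64},{"x":0,"y":0,"z":0,"roll":0,"hand":64},{"x":0,"y":0,"z":0,"roll":0,"hand":64}]'

```text
time: 11.0
position: [0.4717, -0.0602, 0.136]
tool_rot: [-2.53, -1.861, 0.0]
ft_force: [-0.1, 0.3, 0.2]
grip_width: 0.699
grip_force: 0.0
```

```bash
python3 st.py
```

```text
11.0 s 82.16 mm F 0.25 [-0.11  0.29  0.18] 0.0 0.6989424639322291
```

Call:
send_rows --rows '[{"x":0,"y":0,"z":5,"roll":0,"hand":64},{"x":0,"y":0,"z":15,"roll":0,"hand":64},{"x":0,"y":0,"z":25,"roll":0,"hand":64},{"x":0,"y":0,"z":30,"roll":0,"hand":64},{"x":0,"y":0,"z":30,"roll":0,"hand":64},{"x":0,"y":0,"z":30,"roll":0,"hand":64},{"x":0,"y":0,"z":20,"roll":0,"hand":64},{"x":0,"y":0,"z":0,"roll":0,"hand":64},{"x":0,"y":0,"z":0,"roll":0,"hand":64}]'

```text
time: 11.9
position: [0.4718, -0.0604, 0.2912]
tool_rot: [2.531, 1.861, 0.0]
ft_force: [-0.1, 0.1, -0.1]
grip_width: 0.738
grip_force: 0.0
```

Run:
```python
from h import *
c=get_calibration('wrist');im=get_image('wrist');cv2.imwrite('pics/w3.png',im)
b,st=blob(im,280,180,365,250,60);ctr=[st[0]+(st[2]-1)/2,st[1]+(st[3]-1)/2]
o,d=ray('',ctr,c);p=o+d*(.085-o[2])/d[2];v=np.array([.296,.955,0]);s=get_state()
print(st,p,'s',1e3*v@p,'start',1e3*v@[.4714808,-.0615978,0],s['time'],s['ft_force'])
```

```text
[ 299  210   45   27 1009] [ 0.47223988 -0.05886558  0.085     ] s 83.56637652478237 start 80.7324178 11.95 [-0.23353902 -0.28428014 -0.64913195]
```

View pics/w3.png

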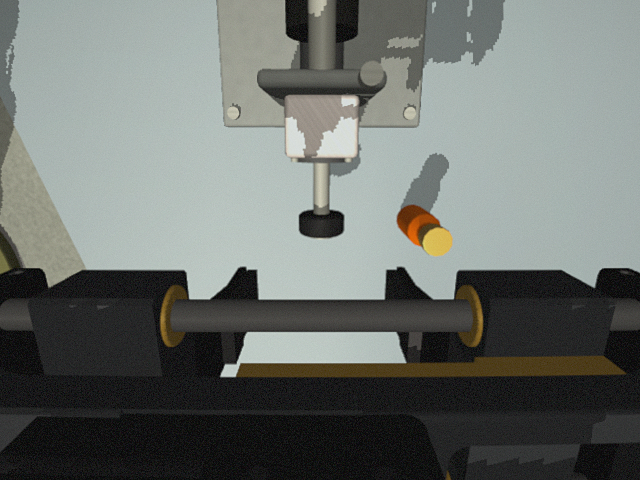

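The picture shows the knob free at (321,223) and the orange bottle still standing. The knob has moved 2.8 mm from its start by camera, against 2.5 mm by the arm, so the two agree.

```bash
python3 -c "
from bench import *
print(close_job())"
```

```text
the job is handed in; nothing more can be done
None
```

The job is handed in (no verdict was returned): I felt both stops at about 7.5 N, with 14.5 mm of float between them, then left the shaft set midway by the arm's reading (the camera agreed to about 0.3 mm) and let go.

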